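# Take the tare of a wire pastry basket on a hook scale

## Task

Take the tare of the larger wire basket on the counter's hook scale: with the hook still empty, press the round zero key on the keypad right down and let it up; then hang the basket by its handle on the scale's hook, upright, and let go of it; once it hangs still, press the long bar-shaped store key right down and let it up. Do not press the small square key between them, press the store key only while the basket hangs and the zero key only while the hook is empty, keep the basket upright, and leave the other things on the counter where they stand.

Things in the scene. Friction and masses are not known exactly. Their poses are not given: they have to be found in the camera images.
- basket: the larger of two steel wire baskets, loose, about 0.3 kg: 100 mm (x) by 170 mm (y), walls 60 mm high. Origin at the centre of its underside, z up. Rigid hoop handle over its middle: 8 mm rods rise from the end walls (y = +83 and -83 mm) to a straight bar along y. Gripped 50 mm to one side of the bar's middle, fingers closing across it, the middle stays free for the hook.
- basket_bar (a point): middle of the basket's straight round handle bar, 12 mm thick, along the basket's y; on its centre line, 140 mm above the underside
- scale: hook scale, fixed; origin on the table straight under the hook's saddle, the hook opens to its -x (robot's side). Column 100 to 130 mm behind (+x), foot 160 mm wide, and a white head over the hook on an arm. The head leaves no room for a vertical gripper holding the bar in the hook: lean the tool 30 to 45 degrees back towards the robot.
- scale_head (a point): middle of the lower front edge of the scale's white head: 14 mm behind (+x) the saddle, 390 mm above the table; the head is 100 mm wide (y), 65 mm high
- hook_saddle (a point): where the bar's middle rests when hung (bar along the scale's y), 260 mm above the table. Hook: 8 mm rod in the scale's x-z plane; stem at x = +18 mm from here, level run to x = -18 mm (its top 6 mm below this point), upturned tip ending at x = -21 mm, 18 mm above this point. Bring the bar in from -x at least 30 mm above this point, lower it between tip and stem.
- keypad: the scale's keypad, fixed: grey console 170 mm wide (y), from 48 mm before to 75 mm behind its origin on the table under the middle of the key row. The panel faces up and to -x, its normal 35 degrees from vertical. Three white keys in a row along y, 50 mm apart, pressed along that normal: travel 6 mm, spring 1 to 5 N. A display hood overhangs them: lean the tool 35 to 40 degrees back.
- hood_edge (a point): middle of the lower front edge of the keypad's white display hood, 8 mm behind (+x) the key row's centre and 180 mm above the table; the hood is 170 mm wide and 50 mm high and blocks a vertical gripper from the keys
- zero_key_top (a point): centre of the top face of the round zero key, 30 mm across, at the keypad's +y end, 13 mm proud of the panel, about 86 mm above the table; moves with the key; its z axis is the panel normal, out of the panel
- light_key_top (a point): centre of the top face of the small square key, 15 mm, in the middle of the row: not to be pressed; same height and axes
- store_key_top (a point): centre of the top face of the long bar-shaped store key, 46 mm up the slope by 22 mm wide, at the keypad's -y end; same height and axes
- zero_key (a joint): press depth of the zero key in m: 0 up, 0.006 fully down; springs back
- light_key (a joint): press depth of the small square key in m, 0 up
- store_key (a joint): press depth of the store key in m: 0 up, 0.006 fully down; springs back
- small_basket: bystander: the smaller wire basket, 90 x 110 mm, handle bar 95 mm above its underside; origin centre of underside
- dessert_cup: bystander: white dessert cup with clear lid, 76 mm across, 66 mm high, between scale and keypad; origin centre of underside
- side_cup: bystander: the same kind of cup, at the robot's right; origin centre of underside
- jar: bystander: amber glass jar, 80 mm across, 130 mm high; origin centre of underside
- cake_box: bystander: cardboard cake box 140 x 140 x 90 mm; origin centre of underside
- cake: bystander: small round chocolate cake on a gold disc 100 mm across, 84 mm high; origin centre of underside

How it is judged:
On the way, in this order (a step that is already met when the one before it is completed fails the run):
1. the zero key is pressed right down with the hook empty (value of joint zero_key above 0.0045 m and not (distance between basket_bar and hook_saddle below 0.05 m)), for 0.05 s.
2. the basket hangs by its handle bar on the hook, upright, let go and still (x of basket_bar in the frame of hook_saddle between -0.02 and 0.02 m and y of basket_bar in the frame of hook_saddle between -0.035 and 0.035 m and z of basket_bar in the frame of hook_saddle between -0.015 and 0.012 m and contact force between basket and scale above 1 N and angle between basket's own z axis and vertical below 0.35 rad and contact force between basket and the fingers below 0.1 N and linear speed of basket below 0.08 m/s), for 0.3 s.
3. the store key is pressed right down while the basket hangs (value of joint store_key above 0.0045 m and x of basket_bar in the frame of hook_saddle between -0.02 and 0.02 m and y of basket_bar in the frame of hook_saddle between -0.035 and 0.035 m and z of basket_bar in the frame of hook_saddle between -0.015 and 0.012 m and contact force between basket and scale above 1 N and angle between basket's own z axis and vertical below 0.35 rad and contact force between basket and the fingers below 0.1 N), for 0.05 s.
At the end, for the whole second after the job is handed in: The larger basket hangs on the hook by its handle bar (middle of the bar within 20 mm in x, 35 mm in y, and -15 to +12 mm in height of the saddle point), its weight on the scale, within 0.35 rad of upright, released and at rest (under 0.05 m/s); all three keys are up again (x of basket_bar in the frame of hook_saddle between -0.02 and 0.02 m and y of basket_bar in the frame of hook_saddle between -0.035 and 0.035 m and z of basket_bar in the frame of hook_saddle between -0.015 and 0.012 m and contact force between basket and scale above 1 N and angle between basket's own z axis and vertical below 0.35 rad and contact force between basket and the fingers below 0.1 N and linear speed of basket below 0.05 m/s and value of joint each of zero_key, light_key, store_key below 0.002 m); the robot touches nothing.
It fails at once if the small square key is pressed (value of joint light_key above 0.003 m).
It fails at once if the store key is pressed while the basket is not on the hook (value of joint store_key above 0.003 m and not (distance between basket_bar and hook_saddle below 0.05 m)).
It fails at once if the zero key is pressed while the basket is on the hook (value of joint zero_key above 0.003 m and distance between basket_bar and hook_saddle below 0.05 m).
It fails at once if the basket is tipped over (angle between basket's own z axis and vertical above 0.8 rad).
It fails at once if a bystander is disturbed (moved over 30 mm) (distance of any of small_basket, dessert_cup, side_cup, jar, cake_box, cake from where it was at the start of the episode above 0.03 m).
It also fails if it takes over 61 s, if anything falls off the work surface, if the arm or the gripper's body presses on something with over 40 N, if the wrist force passes 120 N, or if a joint passes its speed limit or range.

## Robot

A 7-joint arm with a two-finger parallel gripper is mounted at the origin on the work surface. World frame = base frame: x ahead of the robot, y to its left, z up, the work surface at z = 0. Lengths are in m, angles in rad, forces in N, time in s.
With the tool pointing down it reaches from about 0.425 to 0.875 m from the base axis. Payload 4.7 kg.
Tool frame: the origin (TCP) lies midway between the tips of the shut fingers; the grasp point (between the pads) lies 19 mm behind it; z points along the fingers, y is the line along which they close (so a half turn about z gives the same grasp; the last joint's range is limited). The gripper opens to 87 mm and grips with 3 to 60 N. Pads are 19 mm wide; open, the fingers measure 117 mm over their backs; the gripper's body (75 mm by 190 mm) begins 51 mm behind the grasp point.
Start: joints at [1.201, 0.321, -0.07, 1.45, 0.023, 1.371, -0.057], TCP at [0.243, -0.603, 0.223] pointing down, gripper open.
Joint ranges: [-2.86, 2.86], [-0.3, 2.09], [-1.38, 1.24], [0.06, 2.45], [-1.56, 4.7], [0.09, 2.05], [-2.69, 2.69]. Speed limits (rad/s): [2.57, 2.57, 3.14, 3.14, 3.14, 3.14, 3.14].

## Interface

Orientations are given as a rotation vector (axis times angle).
In Python, from bench import ctrl, get_image, calibration gives the robot as it stands.
- The arm moves only by the tool apply_moves, never from a script. Its arguments are lists of equal length, an entry for each row: "dp": the shift along the tool's x, y, z in m, a list of three; "twist": the turn, a rotation vector about the tool's x, y, z in rad, a list of three; "fingers": the closure, from 0 (fully open) to 1 (shut). In form: {"dp": [[dx, dy, dz], ...], "twist": [[ax, ay, az], ...], "fingers": [fingers, ...]}. A call has 1 to 10 rows; each row shifts and turns the commanded pose from where the row before left it, along the tool's axes as they then stand; what a row does not reach is not made up. A row lasts 1/10 s, in which the tool goes at most 50 mm and 8.59 degrees, less where a joint would pass 70% of its speed; a pose out of reach is approached as far as the arm can. A call is refused whole if a number of a shift passes 0.05 or a number of a turn 0.15, either way. A call with a gripper value outside its range is refused whole. The fingers move at their own pace and stop on an object; "newtons" is the grip in N (left out, the last holds). Time passes only in rows, so rows that do not move let the fingers close. It gives the time, the measured TCP pose, the force, the opening and the grip force at its end, in the units of the state.
- ctrl.get_state(): the state, without advancing time (a new reading comes with each control period).
- get_image(name): name is "scene" or "side" or "wrist"; returns the picture (384x512x3 uint8, red, green, blue); there is no depth.
- calibration(name): a dict with "fx", "fy", "cx", "cy" (pixels), "k1" (the pictures are not rectified: a ray, as slopes to the right and down, at radius r is drawn at 1 + k1 r^2 times it, then the intrinsics apply), "eye" and "attitude" of the camera in the world; the wrist camera has in their place "hand_eye" (4x4, takes a point from camera to tool coordinates, whose origin is the TCP and whose axes are the flange's). Camera axes: x right, y up, looking along -z (the intrinsics and any distortion apply to the point x, -y, -z); pixel columns grow to the right and rows downward; lengths in m; the calibration is good to about 2 mm. A picture is of the moment at which its call begins: read the wrist's pose just before it. calibration takes no time and is no camera call.
- ctrl.close_job(): hands the job in; it is judged then, once.
The state is a dict: "time": time; "joint_positions": joint angles; "qd": joint speeds; "joint_torque": joint torques, N m; "position": TCP position; "tool_rot": TCP orientation; "ft_force": force on the tool from outside, world axes, zero at the start; "torque": the same for the moment, N m; "grip_width": opening from 0.0 (shut) to 1.0 (fully open); "grip_force": force on a finger pad.
Only numpy, scipy, OpenCV 4.12 (cv2) and the standard library are available. Lean on these libraries where they do the work, as an engineer would, in place of code of your own. Each camera call takes 0.05 s, during which the arm holds its last target. There are 200 camera calls.

## Working session

There is one attempt and no reset: what is moved stays moved. The work goes in short steps, Python scripts to look and compute and a tool call to move; the robot and the scene stay as the last step left them, time stands still between calls to the robot, and variables do not carry over. Pictures are saved under pics/ and viewed, at most 10 in all, crops included, and the job is handed in when it is done.

Besides the shell and the picture viewer there is one more tool, called after "Emit:" as name(argument=value, ...) on one line, values as JSON. apply_moves: Moves the arm, as the interface text tells. Its arguments: {"type":"object","properties":{"dp":{"type":"array"},"twist":{"type":"array"},"fingers":{"type":"array"},"newtons":{"type":"number"}},"required":["dp","twist","fingers"]}

```bash
ls; mkdir -p pics; python3 - <<'E'
from bench import ctrl,get_image,calibration
import cv2
s=ctrl.get_state();print(s)
for n in("scene","side","wrist"):
    print(n,calibration(n))
    cv2.imwrite(f"pics/{n}0.png",get_image(n)[:,:,::-1])
E
```

```text
pics
{'time': 0.0, 'joint_positions': array([ 1.20113056,  0.32184728, -0.07007472,  1.45167793,  0.02264973,
        1.37082554, -0.05688885]), 'qd': array([-1.14143790e-03,  1.65950688e-03, -7.64410969e-05,  2.06276677e-03,
        1.11531564e-03, -1.38702220e-03,  1.82332215e-03]), 'joint_torque': array([-5.76020702e-04, -4.91286027e+01, -4.03909441e-01, -3.12529099e+01,
       -6.37792144e-02,  4.36710985e-02,  1.74448469e-04]), 'position': array([ 0.24308819, -0.60222282,  0.22144424]), 'tool_rot': array([-3.08205606e+00, -5.98828012e-01,  8.22397229e-04]), 'ft_force': array([ 0.6988199, -0.9574882,  0.5071311]), 'torque': array([-0.00911124,  0.02613677, -0.01974127]), 'grip_force': 0.0, 'grip_width': 0.9978486297456604}
scene {'fx': 412.104085434241, 'fy': 412.104085434241, 'cx': 247.39944038369995, 'cy': 188.33821467934908, 'k1': -0.14182500833973574, 'eye': array([ 0.39303611, -1.16233438,  1.13510452]), 'attitude': array([ 0.90654209, -0.07060419, -0.09750904])}
side {'fx': 359.8595301915951, 'fy': 359.8595301915951, 'cx': 251.49814521743696, 'cy': 193.14595811693908, 'k1': -0.013699241108056912, 'eye': array([-0.06305055,  0.70328609,  0.85226971]), 'attitude': array([ 0.43916103, -1.16684516, -2.15464899])}
wrist {'fx': 271.97281094713793, 'fy': 271.97281094713793, 'cx': 251.716006383677, 'cy': 194.6558936133471, 'k1': 0.004166241404345213, 'hand_eye': array([[-1.46080299e-03,  9.57921174e-01,  2.87027681e-01,
         7.83594563e-02],
       [ 9.99998209e-01,  1.05391082e-03,  1.57210234e-03,
         3.50311354e-04],
       [ 1.20344855e-03,  2.87029463e-01, -9.57920998e-01,
        -1.63553167e-01],
       [ 0.00000000e+00,  0.00000000e+00,  0.00000000e+00,
         1.00000000e+00]])}
```

View pics/scene0.png

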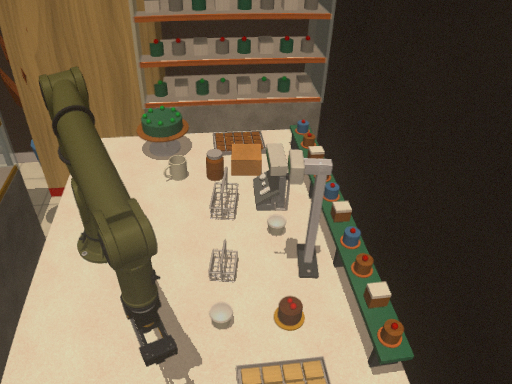

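View pics/side0.png

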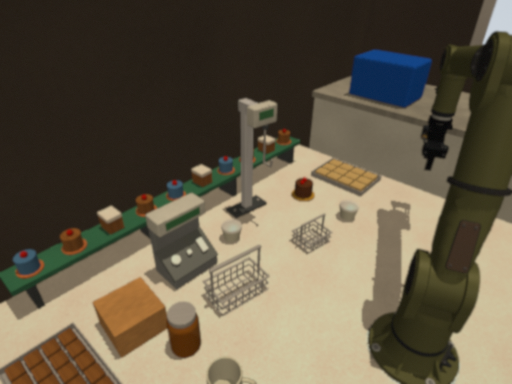

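Scene view: larger basket at about (225,200), small basket (224,263), keypad (270,190) with its hood (283,158), scale (312,200) with foot at (308,262). Side view: basket (237,280), keypad (185,245), scale hook near (265,145). Next I enlarge both for exact pixels.

```bash
cat > h.py <<'E'
from bench import ctrl,get_image,calibration
import cv2,numpy as np
from scipy.spatial.transform import Rotation as R
from scipy.optimize import least_squares
F=np.diag([1.,-1,-1])
def cam(n,st=None):
    c=calibration(n)
    if n=="wrist":
        T=np.eye(4);T[:3,:3]=R.from_rotvec(st["tool_rot"]).as_matrix();T[:3,3]=st["position"]
        T=T@c["hand_eye"];return c,T[:3,:3],T[:3,3]
    return c,R.from_rotvec(c["attitude"]).as_matrix(),np.array(c["eye"])
def proj(n,P,st=None):
    c,A,e=cam(n,st);q=(np.atleast_2d(P)-e)@A@F
    s=q[:,:2]/q[:,2:];s=s*(1+c["k1"]*(s**2).sum(1,keepdims=True))
    return s*[c["fx"],c["fy"]]+[c["cx"],c["cy"]]
def ray(n,uv,st=None):
    c,A,e=cam(n,st);K=np.array([[c["fx"],0,c["cx"]],[0,c["fy"],c["cy"]],[0,0,1.]])
    s=cv2.undistortPoints(np.array([[uv]],float),K,np.array([c["k1"],0,0,0]))[0,0]
    d=A@F@np.r_[s,1];return e,d/np.linalg.norm(d)
def onz(n,uv,z,st=None):
    e,d=ray(n,uv,st);return e+d*(z-e[2])/d[2]
def tri(*obs):  # (cam,uv[,st])
    M=np.zeros((3,3));b=np.zeros(3)
    for o in obs:
        e,d=ray(*o);Q=np.eye(3)-np.outer(d,d);M+=Q;b+=Q@e
    return np.linalg.solve(M,b)
E
python3 - <<'E'
from h import *
a=cv2.imread("pics/scene0.png")[135:285,195:345]
cv2.imwrite("pics/sc.png",cv2.resize(a,None,fx=4,fy=4,interpolation=cv2.INTER_CUBIC))
a=cv2.imread("pics/side0.png")[90:315,130:330]
a=cv2.resize(a,None,fx=2.6666,fy=2.6666,interpolation=cv2.INTER_CUBIC);cv2.imwrite("pics/si.png",a[:600])
E
```

```text
(no output)
```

View pics/sc.png

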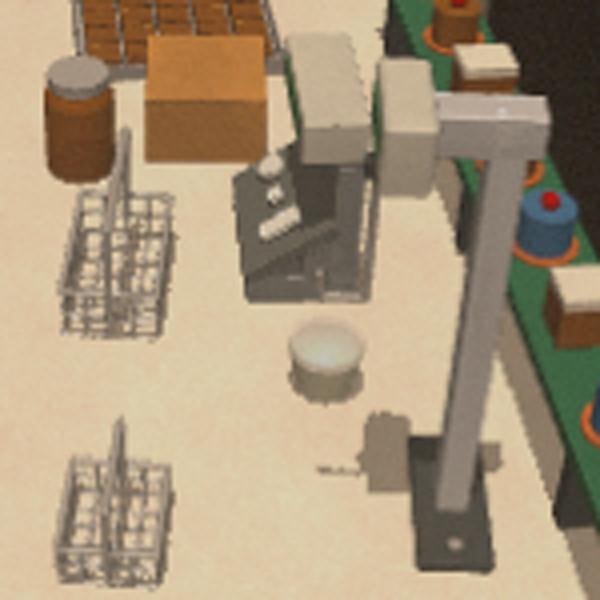

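View pics/si.png

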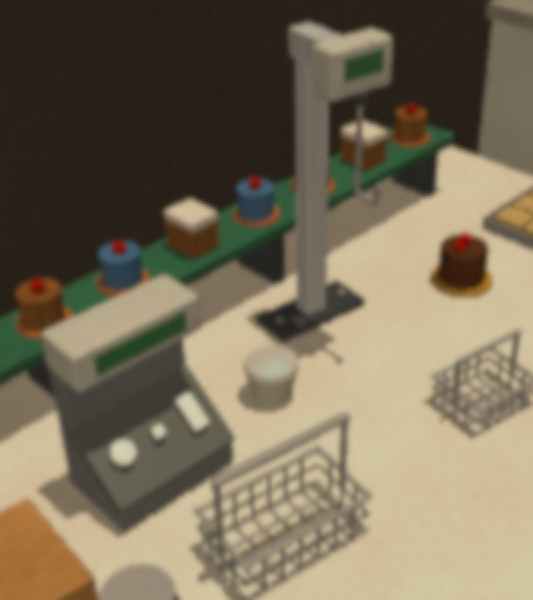

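Scene crop: zero key (271,166), square (276,194), store (280,223), hook stem (372,200–298), hook low point (345,299). Side crop: keys (123,452), (158,432), (193,411), basket bar ends (217,478) and (347,420), hook bottom (368,203), stem (360,100–190).

```bash
python3 - <<'E'
from h import *
np.set_printoptions(precision=4,suppress=True)
S=lambda x,y:("scene",((x+.5)/4-.5+195,(y+.5)/4-.5+135))
D=lambda x,y:("side",((x+.5)/2.6666-.5+130,(y+.5)/2.6666-.5+90))
for n,a,b in [("zero",S(271,166),D(123,452)),("sq",S(276,194),D(158,432)),("store",S(280,223),D(193,411))]:
    print(n,tri(a,b),onz(*a,.086),onz(*b,.086))
for n,b,z in [("barA",D(217,478),.14),("barB",D(347,420),.14),("hookbottom",D(366,204),.250),("hooktip",D(380,190),.278),("stemtop",D(360,100),.38),("headL",D(330,97),.39),("headR",D(392,78),.39)]:
    print(n,onz(*b,z))
print("hookbot",tri(S(345,299),D(368,203)),"stem corner",tri(S(369,298),D(360,192)))
print("barfar scene",onz(*S(127,131),.14))
print("headnear", onz(*S(382,192),.39), "far", onz(*S(377,125),.39), "hood near",onz(*S(302,160),.18))
for x,y in [(63,333),(162,336),(172,195),(80,192)]: print("basket corner",x,y, onz(*S(x,y),.0 if y>300 else .06))
print("footcorners",[onz(*S(*p),0.01)[:2] for p in [(410,438),(485,438),(494,570),(416,570)]])
s=ctrl.get_state();print(R.from_rotvec(s["tool_rot"]).as_matrix())
E
```

```text
zero [0.643  0.2594 0.0803] [0.6419 0.2521 0.086 ] [0.6374 0.2627 0.086 ]
sq [0.641  0.2102 0.0794] [0.64   0.2022 0.086 ] [0.6342 0.2145 0.086 ]
store [0.6377 0.1588 0.0808] [0.637  0.1529 0.086 ] [0.6323 0.1625 0.086 ]
barA [0.4877 0.2518 0.14  ]
barB [0.4485 0.095  0.14  ]
hookbottom [ 0.6237 -0.138   0.25  ]
hooktip [ 0.6024 -0.1387  0.278 ]
stemtop [ 0.6527 -0.1538  0.38  ]
headL [ 0.6701 -0.1173  0.39  ]
headR [ 0.6542 -0.2181  0.39  ]
hookbot [ 0.6361 -0.1529  0.2432] stem corner [ 0.6551 -0.1597  0.2492]
barfar scene [0.4872 0.2541 0.14  ]
headnear [ 0.6485 -0.1978  0.39  ] far [ 0.6619 -0.1104  0.39  ] hood near [0.6516 0.1327 0.18  ]
basket corner 63 333 [0.4083 0.1    0.    ]
basket corner 162 336 [0.5089 0.0862 0.    ]
basket corner 172 195 [0.5341 0.2441 0.06  ]
basket corner 80 192 [0.4358 0.2582 0.06  ]
footcorners [array([ 0.7298, -0.0911]), array([ 0.8017, -0.0985]), array([ 0.7707, -0.2586]), array([ 0.7019, -0.251 ])]
[[ 0.9273  0.3744 -0.0006]
 [ 0.3744 -0.9273  0.0013]
 [-0.0001 -0.0015 -1.    ]]
```

```bash
python3 - <<'E'
from h import *
w=cv2.imread("pics/wrist0.png");a=cv2.imread("pics/scene0.png")[255:375,105:195];b=cv2.imread("pics/side0.png")[20:180,400:500]
r=lambda i,h:cv2.resize(i,(int(i.shape[1]*h/i.shape[0]),h),interpolation=cv2.INTER_CUBIC)
t=np.hstack([r(a,400),r(b,400)])
cv2.imwrite("pics/g.png",np.hstack([cv2.copyMakeBorder(w[:,50:],0,16,0,0,0),t])[:, :800] if 0 else np.hstack([r(w,300),r(a,300),r(b,300)])[:, :800])
T=R.from_rotvec(ctrl.get_state()["tool_rot"]).as_matrix();p=ctrl.get_state()["position"]
for L in([0,0,0],[0,.095,-.07],[0,-.095,-.07],[.0375,0,-.07],[-.0375,0,-.07],[0,.0585,0],[0,-.0585,0]):
    P=p+T@np.array(L);print(L,proj("scene",P)[0].round(),((proj("scene",P)[0]-[105,255])*2.5).round()+[400,0],((proj("side",P)[0]-[400,20])*1.875).round()+[625,0])
E
```

```text
[0, 0, 0] [153. 345.] [521. 225.] [674. 268.]
[0, 0.095, -0.07] [164. 362.] [546. 268.] [682. 217.]
[0, -0.095, -0.07] [137. 300.] [480. 112.] [686. 257.]
[0.0375, 0, -0.07] [164. 323.] [549. 171.] [663. 233.]
[-0.0375, 0, -0.07] [134. 335.] [473. 201.] [705. 239.]
[0, 0.0585, 0] [162. 364.] [542. 273.] [673. 255.]
[0, -0.0585, 0] [146. 327.] [502. 180.] [675. 282.]
```

View pics/g.png

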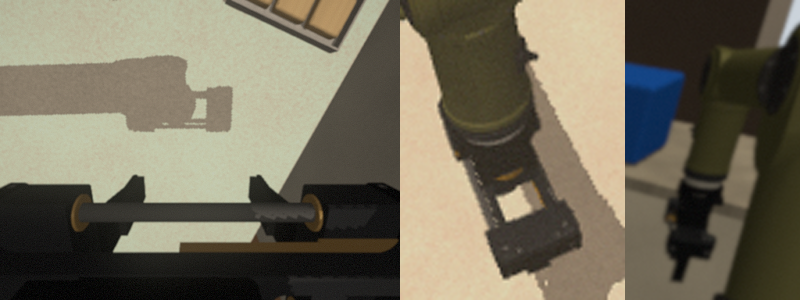

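The gripper body is the wide block, 190 mm along its closing line. So for the keys the closing line goes along the row, and for the hook I need a strong lean. Moving to a keypad view.

Emit:
apply_moves(dp=[[0,0,-0.047],[0,0,-0.047],[0,0,-0.046],[0.016,-0.047,0],[0.016,-0.047,0],[0.016,-0.047,0],[0.016,-0.047,0],[0.016,-0.047,0],[0.016,-0.047,0],[0.016,-0.047,0]], twist=[[0,0,0.145],[0,0,0.145],[0,0,0.144],[0,0,0],[0,0,0],[0,0,0],[0,0,0],[0,0,0],[0,0,0],[0,0,0]], fingers=[1,1,1,1,1,1,1,1,1,1])

```text
time: 1.15
position: [0.372, -0.2776, 0.3624]
tool_rot: [3.14, -0.079, -0.0]
ft_force: [0.5, -0.2, 0.0]
grip_width: 0.171
grip_force: 0.0
```

Emit:
apply_moves(dp=[[0.016,-0.047,0],[0.016,-0.047,0],[0.016,-0.047,0],[0.016,-0.047,0],[0.016,-0.047,0],[0.016,-0.047,0],[0.016,-0.047,0],[0.016,-0.047,0],[0.016,-0.047,0],[0.016,-0.047,0]], twist=[[0,0,0],[0,0,0],[0,0,0],[0,0,0],[0,0,0],[0,0,0],[0,0,0],[0,0,0],[0,0,0],[0,0,0]], fingers=[1,1,1,1,1,1,1,1,1,1])

```text
time: 2.15
position: [0.5556, 0.183, 0.3626]
tool_rot: [3.14, -0.081, 0.001]
ft_force: [-0.4, -0.9, 0.3]
grip_width: 0.007
grip_force: 0.0
```

```bash
python3 - <<'E'
from h import *
import pickle
s=ctrl.get_state();print(s["joint_positions"].round(2));i=get_image("wrist")[:,:,::-1];cv2.imwrite("pics/w1.png",i);pickle.dump(s,open("s1.pkl","wb"))
cv2.imwrite("pics/w1b.png",cv2.resize(i,(800,600),interpolation=cv2.INTER_CUBIC))
E
```

```text
[ 0.32  0.24 -0.84  1.35  0.18  1.63 -2.11]
```

View pics/w1b.png

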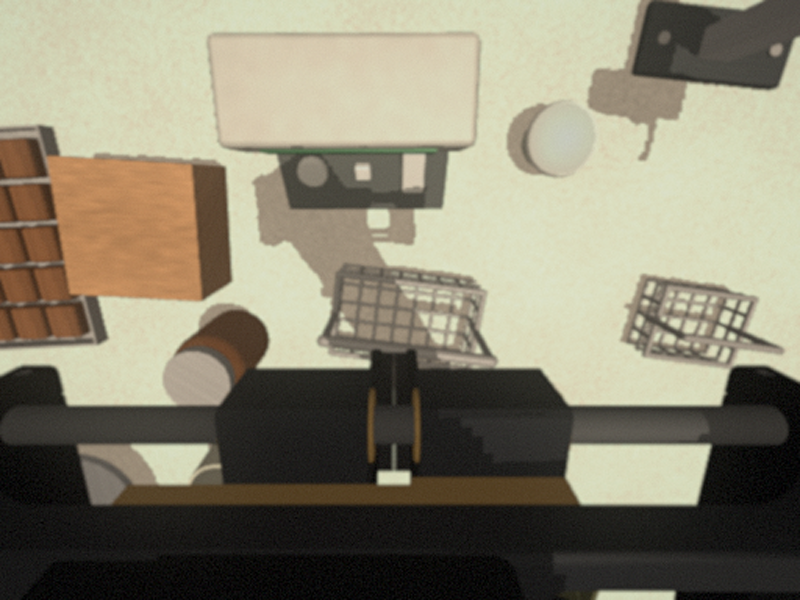

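Wrist view (upscaled): zero key (312,171), square (363,171), store (413,172), basket bar ends about (324,342) and (493,360), hood front edge row 150, scale foot front edge (632,72)–(783,87).

```bash
python3 - <<'E'
from h import *
import pickle
np.set_printoptions(precision=4,suppress=True)
s=pickle.load(open("s1.pkl","rb"))
W=lambda x,y:("wrist",((x+.5)/1.5625-.5,(y+.5)/1.5625-.5))
S=lambda x,y:("scene",((x+.5)/4-.5+195,(y+.5)/4-.5+135))
D=lambda x,y:("side",((x+.5)/2.6666-.5+130,(y+.5)/2.6666-.5+90))
for n,w,a,b in [("zero",(312,171),(271,166),(123,452)),("sq",(363,171),(276,194),(158,432)),("store",(413,172),(280,223),(193,411))]:
    print(n,onz(*W(*w),.086,s),"W+S",tri((*W(*w),s),S(*a)),"W+D",tri((*W(*w),s),D(*b)),"all",tri((*W(*w),s),S(*a),D(*b)))
print("bar",onz(*W(324,342),.14,s),onz(*W(493,360),.14,s))
print("barA tri",tri((*W(324,342),s),D(217,478),S(127,131)),"barB",tri((*W(493,360),s),D(347,420)))
print("hood",[onz(*W(*p),.18,s) for p in[(222,146),(472,146)]], [onz(*W(*p),.23,s) for p in[(222,146),(472,146)]])
print("foot",[onz(*W(*p),.0,s) for p in[(632,74),(783,88)]])
E
```

```text
zero [0.6439 0.2589 0.086 ] W+S [0.6437 0.2601 0.08  ] W+D [0.6436 0.2596 0.0797] all [0.6434 0.2597 0.0802]
sq [0.6413 0.2086 0.086 ] W+S [0.6413 0.209  0.0807] W+D [0.6415 0.2093 0.078 ] all [0.6412 0.2097 0.0794]
store [0.6378 0.1594 0.086 ] W+S [0.638  0.1591 0.081 ] W+D [0.6376 0.1588 0.0803] all [0.6377 0.159  0.0808]
bar [0.4839 0.2546 0.14  ] [0.4561 0.0899 0.14  ]
barA tri [0.486  0.2533 0.1419] barB [0.4533 0.0888 0.1333]
hood [array([0.6635, 0.3085, 0.18  ]), array([0.6535, 0.1177, 0.18  ])] [array([0.6593, 0.2897, 0.23  ]), array([0.6507, 0.1265, 0.23  ])]
foot [array([ 0.7291, -0.0911,  0.    ]), array([ 0.7056, -0.2605,  0.    ])]
```

Emit:
apply_moves(dp=[[-0.01,0,0],[-0.01,0,0],[0,0,0],[0,0,0],[0,0,0],[0,0,0]], twist=[[0,0.13,0],[0,0.13,0],[0,0.13,0],[0,0.13,0],[0,0.13,0],[0,0,0]], fingers=[1,1,1,1,1,1])

```text
time: 2.8
position: [0.5306, 0.1825, 0.3637]
tool_rot: [3.003, -0.072, 0.849]
ft_force: [-0.7, 0.5, 0.8]
grip_width: 0.004
grip_force: 0.0
```

```bash
cat > go.py <<'E'
from h import *
import sys
np.set_printoptions(precision=4,suppress=True)
# usage: go.py x y z yaw lean [rot of tool about z: 0 = tool x forward, 90 = tool x to left]
x,y,z,yaw,lean,spin=map(float,sys.argv[1:7])
s=ctrl.get_state();p=s["position"];T=R.from_rotvec(s["tool_rot"])
# base: tool x forward, z down ; lean back about y
Q=R.from_euler("z",yaw)*R.from_euler("y",-lean,degrees=True)*R.from_matrix(np.array([[1,0,0],[0,-1,0],[0,0,-1.]]).T)*R.from_euler("z",-spin,degrees=True)
print("q",s["joint_positions"].round(2),"p",p,"f",s["ft_force"].round(1),"t",round(s["time"],2))
print("d in present tool axes",T.inv().apply(np.array([x,y,z])-p),"in target axes",Q.inv().apply(np.array([x,y,z])-p),"twist",(T.inv()*Q).as_rotvec())
E
python3 go.py .6436 .2594 .086 -.058 37 0
```

```text
q [ 0.16 -0.3  -0.58  1.86  0.11  1.04 -2.09] p [0.5306 0.1825 0.3637] f [-0.7  0.5  0.8] t 2.8
d in present tool axes [-0.0522 -0.0842  0.2932] in target axes [-0.0806 -0.0833  0.287 ] twist [0.0007 0.0946 0.0107]
```

Emit:
apply_moves(dp=[[-0.009,-0.014,0.038],[-0.009,-0.014,0.038],[-0.009,-0.014,0.038],[-0.009,-0.014,0.038],[-0.009,-0.014,0.038],[0,0,0],[0,0,0],[0,0,0]], twist=[[0,0,0],[0,0,0],[0,0,0],[0,0,0],[0,0,0],[0,0.05,0],[0,0.05,0],[0,0,0]], fingers=[1,1,1,1,1,1,1,1])

```text
time: 3.6
position: [0.5991, 0.2412, 0.1804]
tool_rot: [2.967, -0.073, 0.949]
ft_force: [-0.3, 0.5, 0.4]
grip_width: 0.009
grip_force: 0.0
```

```bash
python3 go.py .6436 .2594 .086 -.058 37 0
```

```text
q [-0.09  0.04 -0.56  2.02  0.66  0.71 -2.69] p [0.5991 0.2412 0.1804] f [-0.3  0.5  0.4] t 3.6
d in present tool axes [-0.0193 -0.0214  0.102 ] in target axes [-0.0222 -0.0207  0.1015] twist [0.0049 0.0264 0.0103]
```

The last joint reached its end, so I turn the tool half about its axis (same press, other side).

Emit:
apply_moves(dp=[[0,0,-0.03],[0,0,-0.03],[0,0,-0.03],[0,0,0],[0,0,0],[0,0,0],[0,0,0],[0,0,0],[0,0,0],[0,0,0]], twist=[[0,0,-0.14],[0,0,-0.15],[0,0,-0.15],[0,0,-0.15],[0,0,-0.15],[0,0,-0.15],[0,0,-0.15],[0,0,-0.15],[0,0,-0.15],[0,0,-0.15]], fingers=[1,1,1,1,1,1,1,1,1,1])

```text
time: 4.6
position: [0.5476, 0.2447, 0.2561]
tool_rot: [1.977, 1.743, 0.598]
ft_force: [0.9, 0.4, 0.2]
grip_width: 0.008
grip_force: 0.0
```

Emit:
apply_moves(dp=[[0,0,0],[0,0,0],[0,0,0],[0,0,0],[0,0,0],[0,0,0],[0,0,0],[0,0,0],[0,0,0],[0,0,0]], twist=[[0,0,-0.15],[0,0,-0.15],[0,0,-0.15],[0,0,-0.15],[0,0,-0.15],[0,0,-0.15],[0,0,-0.15],[0,0,-0.15],[0,0,-0.15],[0,0,-0.15]], fingers=[1,1,1,1,1,1,1,1,1,1])

```text
time: 5.6
position: [0.5476, 0.2446, 0.2562]
tool_rot: [0.247, 2.507, 0.026]
ft_force: [0.1, -0.1, 0.0]
grip_width: 0.004
grip_force: 0.0
```

```bash
python3 go.py .6436 .2594 .086 -.058 37 180
```

```text
q [-0.31 -0.14 -0.37  2.01  0.5   0.85  0.42] p [0.5476 0.2446 0.2562] f [ 0.1 -0.1  0. ] t 5.6
d in present tool axes [0.0248 0.018  0.1935] in target axes [0.0266 0.0203 0.193 ] twist [-0.0064 -0.0225 -0.1369]
```

Emit:
apply_moves(dp=[[0,0,0],[0.013,0.01,0.04],[0.0135,0.01,0.04],[0,0,0.04],[0,0,0.04],[0,0,0]], twist=[[-0.006,-0.022,-0.137],[0,0,0],[0,0,0],[0,0,0],[0,0,0],[0,0,0]], fingers=[1,1,1,1,1,1])

```text
time: 6.2
position: [0.6235, 0.2565, 0.1053]
tool_rot: [0.085, 2.504, -0.028]
ft_force: [-0.0, -1.8, -0.6]
grip_width: 0.002
grip_force: 0.0
```

```bash
python3 go.py .6436 .2594 .086 -.058 37 180; python3 - <<'E'
from h import *
import pickle
s=ctrl.get_state();i=get_image("wrist")[:,:,::-1];cv2.imwrite("pics/w2.png",i)
j=get_image("side")[:,:,::-1];cv2.imwrite("pics/si2.png",j)
pickle.dump(s,open("s2.pkl","wb"))
cv2.imwrite("pics/w2b.png",np.hstack([cv2.resize(i,(440,330)),cv2.resize(j[180:300,120:250],(357,330),interpolation=cv2.INTER_CUBIC)]))
E
```

```text
q [-0.31  0.19 -0.36  2.04  0.9   0.61  0.18] p [0.6235 0.2565 0.1053] f [-0.  -1.8 -0.6] t 6.2
d in present tool axes [-0.0045  0.0042  0.0274] in target axes [-0.0043  0.004   0.0274] twist [-0.0059 -0.0096 -0.0078]
```

View pics/w2b.png

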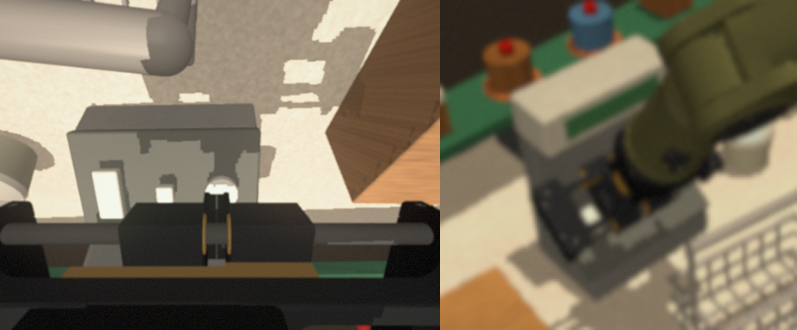

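Emit:
apply_moves(dp=[[-0.002,0.002,0.01],[-0.002,0.002,0.01],[0,0,0.007],[0,0,0.004],[0,0,0]], twist=[[0,0,0],[0,0,0],[0,0,0],[0,0,0],[0,0,0]], fingers=[1,1,1,1,1])

```text
time: 6.8
position: [0.6449, 0.2636, 0.0878]
tool_rot: [0.077, 2.497, -0.023]
ft_force: [-0.2, -1.0, 1.8]
grip_width: 0.005
grip_force: 0.6
```

```bash
python3 go.py .6436 .2594 .086 -.058 37 180
```

```text
q [-0.33  0.25 -0.33  2.01  0.97  0.58  0.13] p [0.6449 0.2636 0.0878] f [-0.2 -1.   1.8] t 6.8
d in present tool axes [ 0.0019 -0.0042  0.0008] in target axes [ 0.0019 -0.0042  0.0008] twist [-0.0003 -0.0024 -0.0038]
```

Emit:
apply_moves(dp=[[0.001,-0.003,0.002],[0,0,0.002],[0,0,0.001],[0,0,0]], twist=[[0,0,0],[0,0,0],[0,0,0],[0,0,0]], fingers=[1,1,1,1])

```text
time: 7.2
position: [0.6466, 0.2613, 0.0837]
tool_rot: [0.076, 2.497, -0.021]
ft_force: [-1.3, 1.2, 3.6]
grip_width: 0.001
grip_force: 2.1
```

```bash
python3 go.py .6436 .2594 .086 -.058 37 180
```

```text
q [-0.32  0.25 -0.33  2.01  0.98  0.57  0.12] p [0.6466 0.2613 0.0837] f [-1.3  1.2  3.6] t 7.2
d in present tool axes [ 0.0009 -0.002  -0.0036] in target axes [ 0.0009 -0.002  -0.0036] twist [ 0.0011 -0.002  -0.0036]
```

Emit:
apply_moves(dp=[[0,-0.001,0.002],[0,0,0.002],[0,0,0.002],[0,0,0]], twist=[[0,0,0],[0,0,0],[0,0,0],[0,0,0]], fingers=[1,1,1,1])

```text
time: 7.6
position: [0.648, 0.2613, 0.0819]
tool_rot: [0.076, 2.495, -0.024]
ft_force: [-35.1, -5.4, 35.0]
grip_width: 0.003
grip_force: 24.4
```

```bash
python3 go.py .6436 .2594 .086 -.058 37 180
```

```text
q [-0.33  0.26 -0.33  2.01  0.99  0.57  0.12] p [0.648  0.2613 0.0819] f [-35.1  -5.4  35. ] t 7.6
d in present tool axes [ 0.001  -0.0022 -0.0058] in target axes [ 0.001  -0.0022 -0.0058] twist [-0.0007 -0.0002 -0.0027]
```

The zero key bottomed at about 50 N. Backing off, lifting and turning for the basket.

Emit:
apply_moves(dp=[[0,0,-0.006],[0,0,-0.02],[0,0,-0.045],[0,0,-0.045],[-0.02,0,-0.03],[-0.03,0,-0.035],[-0.02,0,-0.025],[0,0,0]], twist=[[0,0,0],[0,0,0],[0,0,0],[0,0,0],[0,0,0],[0,0,0],[0,0,0],[0,0,0]], fingers=[1,1,1,1,1,0.5,0.3,0.3])

```text
time: 8.4
position: [0.5851, 0.2634, 0.2921]
tool_rot: [0.081, 2.489, -0.017]
ft_force: [0.1, 1.0, -0.7]
grip_width: 0.195
grip_force: 0.0
```

```bash
python3 go.py .4685 .1216 .1336 -.18 37 90; python3 go.py .4685 .1216 .1336 -.18 45 90
```

```text
q [-0.29 -0.08 -0.4   1.91  0.52  0.88  0.57] p [0.5851 0.2634 0.2921] f [ 0.1  1.  -0.7] t 8.4
d in present tool axes [ 0.181  -0.1499  0.06  ] in target axes [-0.1604 -0.1668  0.0728] twist [ 0.0651 -0.0567  1.6592]
q [-0.29 -0.08 -0.4   1.91  0.52  0.88  0.57] p [0.5851 0.2634 0.2921] f [ 0.1  1.  -0.7] t 8.4
d in present tool axes [ 0.181  -0.1499  0.06  ] in target axes [-0.1604 -0.1753  0.0489] twist [-0.0409 -0.1723  1.651 ]
```

Emit:
apply_moves(dp=[[0,0,0],[0,0,0],[0,0,0],[0,0,0],[0,0,0],[0,0,0],[0,0,0],[0,0,0],[0,0,0],[0,0,0]], twist=[[0,0,0.15],[0,0,0.15],[0,0,0.15],[0,0,0.15],[0,0,0.15],[0,0,0.15],[0,0,0.15],[0,0,0.15],[0,0,0.15],[0,0,0.15]], fingers=[0.3,0.3,0.3,0.3,0.3,0.3,0.3,0.3,0.3,0.3])

```text
time: 9.4
position: [0.5824, 0.2615, 0.2832]
tool_rot: [1.839, 1.842, 0.571]
ft_force: [-0.1, -0.8, 0.3]
grip_width: 0.702
grip_force: 0.0
```

Emit:
apply_moves(dp=[[0,0,0],[-0.032,-0.033,0],[-0.032,-0.033,0],[-0.032,-0.033,0],[-0.032,-0.033,0],[-0.032,-0.033,0],[0,0,0]], twist=[[0,0,0.15],[0,0,0],[0,0,0],[0,0,0],[0,0,0],[0,0,0],[0,0,0]], fingers=[0.3,0.3,0.3,0.3,0.3,0.3,0.3])

```text
time: 10.1
position: [0.4786, 0.1671, 0.1763]
tool_rot: [1.98, 1.723, 0.579]
ft_force: [-0.1, -0.7, -0.9]
grip_width: 0.702
grip_force: 0.0
```

```bash
python3 go.py .4685 .1216 .1336 -.18 37 90; python3 go.py .4685 .1216 .1336 -.18 45 90
```

```text
q [-0.39 -0.3  -0.27  2.31  0.53  0.72 -1.14] p [0.4786 0.1671 0.1763] f [-0.1 -0.7 -0.9] t 10.1
d in present tool axes [-0.0473 -0.0277  0.0315] in target axes [-0.0466 -0.0272  0.033 ] twist [-0.0213 -0.0445  0.0264]
q [-0.39 -0.3  -0.27  2.31  0.53  0.72 -1.14] p [0.4786 0.1671 0.1763] f [-0.1 -0.7 -0.9] t 10.1
d in present tool axes [-0.0473 -0.0277  0.0315] in target axes [-0.0466 -0.0315  0.0289] twist [-0.1609 -0.0463  0.0232]
```

```bash
python3 - <<'E'
from h import *
import pickle
np.set_printoptions(precision=3,suppress=True)
s=pickle.load(open("s1.pkl","rb"))
W=lambda x,y:("wrist",((x+.5)/1.5625-.5,(y+.5)/1.5625-.5))
S=lambda x,y:("scene",((x+.5)/4-.5+195,(y+.5)/4-.5+135))
print("jar",onz(*W(197,378),.13,s),onz(*S(79,76),.13),"cup",onz(*W(562,138),.066,s),"box",onz(*W(225,280),.09,s))
E
python3 go.py .4853 .2199 .1323 -.18 40 90
```

```text
jar [0.448 0.39  0.13 ] [0.443 0.379 0.13 ] cup [0.663 0.007 0.066] box [0.54  0.361 0.09 ]
q [-0.39 -0.3  -0.27  2.31  0.53  0.72 -1.14] p [0.4786 0.1671 0.1763] f [-0.1 -0.7 -0.9] t 10.1
d in present tool axes [ 0.0523 -0.0267  0.0363] in target axes [ 0.0532 -0.0305  0.0318] twist [-0.0737 -0.0452  0.0252]
```

Emit:
apply_moves(dp=[[0.027,-0.01,0],[0.026,-0.01,0],[0,-0.01,0],[0,0,0]], twist=[[0,-0.022,0.012],[0,-0.022,0.012],[-0.07,0,0],[0,0,0]], fingers=[0.3,0.3,0.3,0.3])

```text
time: 10.5
position: [0.4663, 0.2225, 0.163]
tool_rot: [1.952, 1.625, 0.593]
ft_force: [-0.0, -0.2, -0.1]
grip_width: 0.698
grip_force: 0.0
```

```bash
python3 go.py .4853 .2199 .1323 -.18 40 90
```

```text
q [-0.39 -0.19 -0.49  2.28  0.75  0.8  -1.54] p [0.4663 0.2225 0.163 ] f [-0.  -0.2 -0.1] t 10.5
d in present tool axes [ 0.0008 -0.0052  0.0358] in target axes [ 0.0008 -0.0051  0.0358] twist [ 0.0022  0.0017 -0.0019]
```

Emit:
apply_moves(dp=[[0,0,0],[0,0,0]], twist=[[-0.1,0,0],[0,0,0]], fingers=[0.3,0.3])

```text
time: 10.7
position: [0.4669, 0.2213, 0.1636]
tool_rot: [1.881, 1.563, 0.661]
ft_force: [-0.1, -0.8, 0.1]
grip_width: 0.702
grip_force: 0.0
```

```bash
python3 go.py .486 .2197 .133 -.18 46 90; python3 - <<'E'
from h import *
import pickle
s=ctrl.get_state();i=get_image("wrist")[:,:,::-1];cv2.imwrite("pics/w3.png",i)
j=get_image("side")[:,:,::-1];cv2.imwrite("pics/si3.png",j)
pickle.dump(s,open("s3.pkl","wb"))
cv2.imwrite("pics/w3b.png",np.hstack([cv2.resize(i,(480,360)),cv2.resize(j[200:320,180:286],(318,360),interpolation=cv2.INTER_CUBIC)]))
for P in ([.479,.221,.14],[.470,.172,.14],[.4552,.0903,.14],[.4848,.2537,.14]): print((proj("wrist",P,s)[0]+.5)*480/512-.5)
E
```

```text
q [-0.38 -0.19 -0.57  2.33  0.91  0.81 -1.74] p [0.4669 0.2213 0.1636] f [-0.1 -0.8  0.1] t 10.7
d in present tool axes [ 0.002  -0.0086  0.035 ] in target axes [ 0.0019 -0.0087  0.035 ] twist [-0.0025  0.0028 -0.0029]
[224.4191111  206.53129702]
[225.36042698 261.14126215]
[226.82998331 337.68664641]
[223.51480206 165.66837716]
```

View pics/w3b.png

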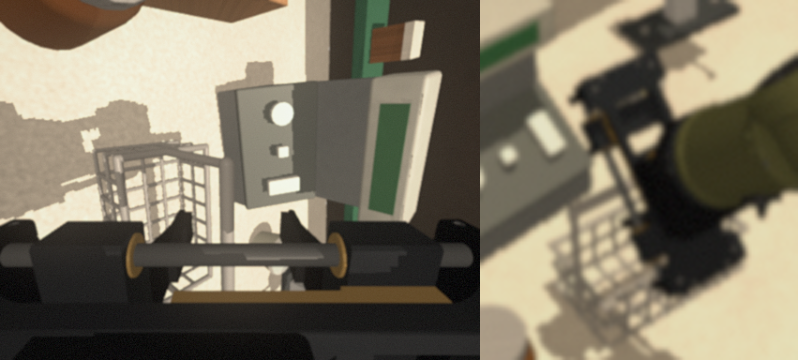

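The bar runs at column 228 between the fingers (tips 188 and 290), far end at row 160, close to prediction. Going on to grip.

Emit:
apply_moves(dp=[[0,-0.003,0.012],[0,-0.003,0.012],[0,-0.001,0.012],[0,0,0],[0,0,0],[0,0,0],[0,0,0],[0,0,0]], twist=[[0,0,0],[0,0,0],[0,0,0],[0,0,0],[0,0,0],[0,0,0],[0,0,0],[0,0,0]], fingers=[0.3,0.3,0.3,0.3,1,1,1,1], newtons=60)

```text
time: 11.6
position: [0.4876, 0.2202, 0.1353]
tool_rot: [1.881, 1.564, 0.668]
ft_force: [0.4, -0.3, 0.2]
grip_width: 0.421
grip_force: 0.0
```

```bash
python3 go.py .486 .2197 .133 -.18 46 90; 
```

```text
q [-0.35 -0.1  -0.56  2.34  1.04  0.77 -1.84] p [0.4876 0.2202 0.1353] f [ 0.4 -0.3  0.2] t 11.6
d in present tool axes [-0.0008 -0.0027  0.0005] in target axes [-0.0008 -0.0027  0.0005] twist [-0.0011 -0.002  -0.0045]
```

Arrived; waiting for the fingers to close, then a small lift.

Emit:
apply_moves(dp=[[0,0,0],[0,0,0],[0,0,0],[0,0,0],[0,0,0],[0,0,0]], twist=[[0,0,0],[0,0,0],[0,0,0],[0,0,0],[0,0,0],[0,0,0]], fingers=[1,1,1,1,1,1])

```text
time: 12.2
position: [0.4874, 0.2201, 0.1345]
tool_rot: [1.881, 1.564, 0.667]
ft_force: [-0.6, 1.0, -1.1]
grip_width: 0.12
grip_force: 60.0
```

```bash
python3 go.py .486 .2197 .133 -.18 46 90; 
```

```text
q [-0.35 -0.1  -0.56  2.34  1.04  0.77 -1.85] p [0.4874 0.2201 0.1345] f [-0.6  1.  -1.1] t 12.2
d in present tool axes [-0.0006 -0.0019  0.0001] in target axes [-0.0006 -0.0019  0.0001] twist [-0.0022 -0.0017 -0.0042]
```

Emit:
apply_moves(dp=[[0,0.014,-0.014],[0,0.029,-0.028],[0,0.029,-0.028],[-0.03,0.027,-0.01],[-0.04,0.02,0],[-0.04,0.02,0],[-0.04,0.01,0.01],[-0.04,0.01,0.01],[0,0,0]], twist=[[0,0,0],[0,0,0],[0,0,0],[0,0,0],[0,0,0],[0,0,0],[0,0,0],[0,0,0],[0,0,0]], fingers=[1,1,1,1,1,1,1,1,1])

```text
time: 13.1
position: [0.5534, 0.087, 0.2444]
tool_rot: [1.895, 1.541, 0.602]
ft_force: [-0.7, 0.1, -2.5]
grip_width: 0.119
grip_force: 60.0
```

```bash
python3 go.py .57 -.09 .33 -.16 48 90; python3 - <<'E'
import cv2,numpy as np
a=cv2.imread("pics/scene0.png");g=cv2.cvtColor(a,cv2.COLOR_BGR2GRAY)
print("scene cols 270..294 rows 182..214");
for r in range(182,214,1): print(r,' '.join('%3d'%v for v in g[r,270:294]))
b=cv2.cvtColor(cv2.imread("pics/side0.png"),cv2.COLOR_BGR2GRAY)
print("side cols 258..280, rows 124..172")
for r in range(126,172,2): print(r,' '.join('%3d'%v for v in b[r,258:280]))
E
```

```text
q [-0.36 -0.3  -0.16  2.25  0.76  0.73 -1.19] p [0.5534 0.087  0.2444] f [-0.7  0.1 -2.5] t 13.1
d in present tool axes [-0.1719  0.0952 -0.018 ] in target axes [-0.1721  0.0935 -0.0242] twist [-0.0534  0.0649 -0.0165]
scene cols 270..294 rows 182..214
182  70  69  69  69  70  69  68  67  70  93  92  93  88  93  94 102 139 155  95 103 123 126 129 127
183  67  70  70  69  65  66  70  66  70  90  92  95  93  92  91 108 165 158  99 105 136 132 133 135
184  73  69  70  69  69  66  70  68  67  95  93  95  92  93  92 107 164 156 101 115 172 173 174 172
185  69  70  71  71  67  69  65  69  70  92  95  93  95  92  92 104 154 132  98 123 201 204 199 202
186  71  70  69  68  68  70  67  70  71  93  92  94  94  91  92 117 194 130  98 126 200 204 201 204
187  69  70  69  69  69  67  69  66  73  92  90  94  93  92  92 124 190 108 103 139 202 202 202 201
188  80  72  65  71  64  69  65  69  71  89  91  92  92  91  96 131 191 111 102 133 199 198 200 201
189  88  70  70  69  69  70  74  75  78  92  90  92  91  90  94 129 189 111 106 137 201 200 197 201
190  85  71  71  74  76  83  97  97  92  94  90
[... 3802 characters left out ...]
  77  75  73  70  64  58  56  58  65  71  71  57  43  39
158  78  78  77  80  81  86  84  75  66  60  56  55  59  74  87  97 105 107 100  86  73  61
160  77  76  74  72  76  84  84  71  61  63  71  79  87 100 107 111 114 113 113 111 109 104
162  66  61  56  57  67  85  98 102 102 107 111 107  95  91  97 107 112 114 113 113 112 113
164  57  67  77  91  99 105 107 108 108 113 117 109  95  92 102 110 113 114 113 113 113 113
166  97 108 112 115 115 115 113 113 108 105 102  97  95  99 107 112 113 114 114 114 114 113
168 114 115 115 114 114 114 114 112 113 113 113 112 110 110 112 113 113 113 114 115 118 124
170 114 115 114 113 113 114 113 114 113 113 112 113 113 114 113 114 114 118 124 135 154 172
```

```bash
cat > fit.py <<'E'
from h import *
import pickle
np.set_printoptions(precision=4,suppress=True)
S=lambda x,y:((x+.5)/4-.5+195,(y+.5)/4-.5+135)
D=lambda x,y:((x+.5)/2.6666-.5+130,(y+.5)/2.6666-.5+90)
obs=[("scene",(285.7,208.8),(.018,0,-.010)),("scene",(275,208.8),(-.0195,0,-.010)),("scene",(274.6,202),(-.021,0,.018)),
("side",(264,156),(.018,0,.02)),("side",(268.5,166.3),(0,0,-.013)),("side",(264,148),(.018,0,.05)),
("side",D(330,97),(.014,.05,.13)),("side",D(392,78),(.014,-.05,.13)),("scene",S(382,194),(.014,-.05,.13))]
def res(p,full=False):
    M=R.from_euler("z",p[2]).as_matrix();r=[]
    for n,uv,L in obs:
        r.append(proj(n,M@np.array(L)+[p[0],p[1],.26])[0]-uv)
    r=np.array(r)
    # side stem rows are not points: only column counts
    r[3,1]=r[5,1]=0
    return r if full else r.ravel()
o=least_squares(res,[.64,-.157,-.15],loss="soft_l1");print(o.x);print(res(o.x,True))
E
python3 fit.py
```

```text
[ 0.6372 -0.1545 -0.118 ]
[[ 0.3999  0.0418]
 [-0.2394 -0.143 ]
 [ 0.2283  0.1279]
 [-0.1922  0.    ]
 [-1.4846 -2.3333]
 [ 0.063   0.    ]
 [ 0.7646  2.0543]
 [-0.2185  1.6798]
 [-0.5372  1.1745]]
```

```bash
cat > hk.py <<'E'
# hk.py dx dz lean : bar middle to saddle+(dx,0,dz) in scale frame
from h import *
import sys,os
dx,dz,lean=map(float,sys.argv[1:4]); yaw=-.135; Sd=np.array([.637,-.1545,.26])
Q=R.from_euler("z",yaw)*R.from_euler("y",-lean,degrees=True)*R.from_matrix(np.diag([1,-1,-1.]))*R.from_euler("z",-90,degrees=True)
A=R.from_euler("z",yaw); off=np.array([.050,0,.0095])
s=ctrl.get_state();T=R.from_rotvec(s["tool_rot"])
M=s["position"]-T.apply(off);print("now bar mid in scale frame",A.inv().apply(M-Sd).round(4),"lean",np.degrees(np.arccos(-T.apply([0,0,1])[2])).round(1))
t=Sd+A.apply([dx,0,dz])+Q.apply(off)
os.system("python3 go.py %f %f %f %f %f 90"%(*t,yaw,lean))
E
python3 hk.py -.075 -.01 47
```

```text
q [-0.36 -0.3  -0.16  2.25  0.76  0.73 -1.19] p [0.5534 0.087  0.2444] f [-0.7  0.1 -2.5] t 13.1
d in present tool axes [-0.1734  0.0392  0.0484] in target axes [-0.1781  0.0316  0.0352] twist [-0.0364  0.0828 -0.0344]
now bar mid in scale frame [-0.1262  0.179  -0.0073] lean 45.0
```

Emit:
apply_moves(dp=[[-0.015,0.007,0.01],[-0.03,0.007,0.01],[-0.03,0.007,0.01],[-0.035,0.006,0.006],[-0.035,0.006,0.006],[-0.03,0.005,0.005],[0,0,0]], twist=[[-0.006,0.014,-0.006],[-0.006,0.014,-0.006],[-0.006,0.014,-0.006],[-0.006,0.014,-0.006],[-0.006,0.014,-0.006],[-0.006,0.014,-0.006],[0,0,0]], fingers=[1,1,1,1,1,1,1])

```text
time: 13.8
position: [0.5955, -0.0896, 0.2347]
tool_rot: [1.844, 1.599, 0.687]
ft_force: [-0.7, -0.3, -3.5]
grip_width: 0.118
grip_force: 60.0
```

```bash
python3 hk.py -.055 .036 48
```

```text
q [-0.01 -0.3   0.07  2.29  0.22  0.35 -0.24] p [ 0.5955 -0.0896  0.2347] f [-0.7 -0.3 -3.5] t 13.8
d in present tool axes [-0.0087  0.0412 -0.0364] in target axes [-0.0087  0.0421 -0.0353] twist [-0.0259  0.005  -0.0044]
now bar mid in scale frame [-0.0571  0.0087 -0.0188] lean 46.5
```

Emit:
apply_moves(dp=[[-0.004,0.014,-0.012],[-0.004,0.014,-0.012],[0,0.014,-0.012],[0,0,0]], twist=[[-0.01,0,0],[-0.01,0,0],[0,0,0],[0,0,0]], fingers=[1,1,1,1])

```text
time: 14.2
position: [0.6124, -0.091, 0.2844]
tool_rot: [1.822, 1.599, 0.703]
ft_force: [0.5, -0.1, -1.9]
grip_width: 0.119
grip_force: 60.0
```

```bash
python3 hk.py -.055 .036 46;python3 - <<'E'
from h import *
import pickle
s=ctrl.get_state();pickle.dump(s,open("s4.pkl","wb"));I={}
for n in("wrist","scene","side"):
    I[n]=get_image(n)[:,:,::-1].copy();cv2.imwrite(f"pics/{n}4.png",I[n])
z=lambda i,w,h:cv2.resize(i,(w,h),interpolation=cv2.INTER_CUBIC)
top=np.hstack([z(I["scene"][165:225,235:315],400,300),z(I["side"][105:195,210:330],400,300)])
cv2.imwrite("pics/c4.png",np.vstack([top,np.hstack([z(I["wrist"],400,300),z(I["wrist"][60:240,120:360],400,300)])]))
E
```

```text
q [ 0.27 -0.3  -0.16  2.19 -0.06  0.42  0.02] p [ 0.6124 -0.091   0.2844] f [ 0.5 -0.1 -1.9] t 14.2
d in present tool axes [-0.0096 -0.0066 -0.0147] in target axes [-0.0096 -0.007  -0.0145] twist [ 0.0279 -0.0021  0.0045]
now bar mid in scale frame [-0.0397  0.0096  0.0309] lean 47.6
```

View pics/c4.png

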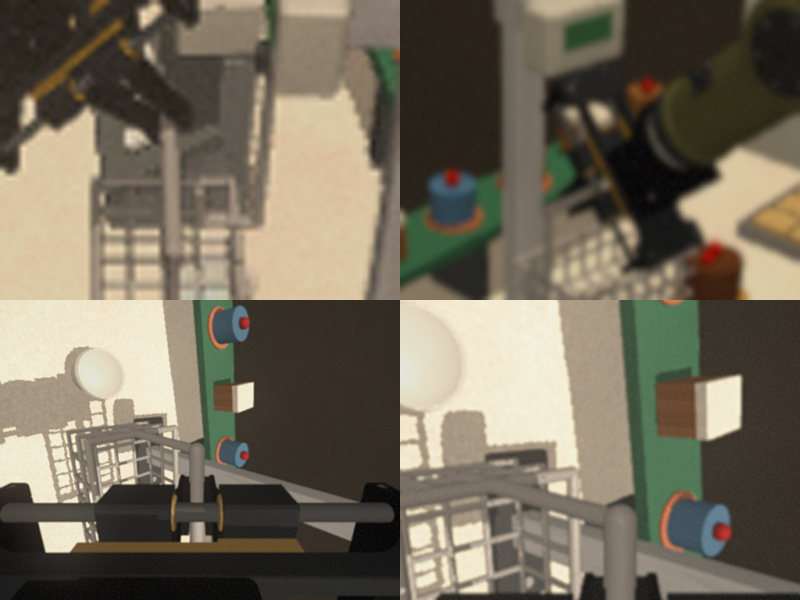

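Composite: the basket hangs upright in the grip; in the scene crop the bar runs down column ≈170 (5x zoom), left of the hook stem at column ≈265. I check that bar column against my estimate.

```bash
python3 - <<'E'
from h import *
import pickle
np.set_printoptions(precision=1,suppress=True)
s=pickle.load(open("s4.pkl","rb"));T=R.from_rotvec(s["tool_rot"])
for a in(.02,0,-.05,-.08,-.133): 
    P=s["position"]+T.apply([a,0,-.0095]);print(a,P.round(3),"scene",proj("scene",P)[0],((proj("scene",P)[0]-[235,165])*5))
g=cv2.cvtColor(cv2.imread("pics/scene4.png"),cv2.COLOR_BGR2GRAY)
for r in range(186,262,4): print(r,' '.join('%3d'%v for v in g[r,262:292]))
E
```

```text
0.02 [ 0.6 -0.1  0.3] scene [268.6 184. ] [168.1  94.8]
0 [ 0.6 -0.1  0.3] scene [268.8 187.6] [168.9 112.8]
-0.05 [ 0.6 -0.1  0.3] scene [269.2 197. ] [170.8 159.8]
-0.08 [ 0.6 -0.2  0.3] scene [269.4 202.9] [172.  189.4]
-0.133 [ 0.6 -0.2  0.3] scene [269.8 213.8] [174.2 244.2]
186  40  42  39  55  46  43  43  40  41  39  44  57  66  67  67  66  69  88  91  91  90  91  89 114 191 130  97 124 203 202
190  85  57  42  44  48  87 104 100  66  50  48  62  71  76  97  93  88  89  88  89  91  88  95 131 186 101 107 152 199 199
194 132 101  74  96  94 101 140 140 110  94  95  80  81  76  75  80  74  85  90  91  92  87 105 164 157 103 109 170 196 198
198  94  97  92  97  79 106 137 142 124  73  84  85  85  90  93  94  94  97  91  89  91  89  98 121 118 109 135 198 198 197
202  77  81  82  81  78  94 138 142 131  86  91  95 120 112  87  91  88  89  90 140 107  98  99 102 105 118 174 201 200 197
206  94  94  93  92  92  98 133 145 133  85  92  82 102 105  90  95  96  95 101 139 138  97 108 104 108 128 197 195 196 198
210 122 128 125 127 125  97 129 145 140 130 150 121 113 130 146 154 155 151
[... 836 characters left out ...]
 118 117 114 116 108 113 134 128 115 121 116 115 168 201 196 167 138 168 125 125
242 118 125 123 128 123 124 110 108 125 122 125 128 123 112 123 157 153 149 125 130 148 145 198 186 125 125 122 124 119 121
246 148 182 179 178 180 174 136 145 156 156 156 156 157 154 130 153 152 161 149 147 155 186 194 182 123 126 125 125 122 123
250 141 178 179 181 178 170 127 126 126 137 176 166 125 137 173 173 176 173 164 126 149 192 156 126 125 121 126 124 123 125
254 147 205 206 203 205 195 127 128 128 146 204 196 165 151 205 203 202 201 185 128 151 195 178 205 184 128 127 126 128 129
258 143 203 205 207 204 196 132 133 130 150 203 203 192 148 200 203 200 201 194 161 126 151 199 202 195 174 174 171 171 172
```

Estimate and picture agree within a millimetre or two. Advancing over the tip.

Emit:
apply_moves(dp=[[-0.005,0.008,0.006],[-0.004,0.008,0.006],[0,0,0],[0,0,0]], twist=[[0,0,0],[0,0,0],[0,0,0],[0,0,0]], fingers=[1,1,1,1])

```text
time: 14.75
position: [0.6299, -0.1022, 0.2853]
tool_rot: [1.824, 1.602, 0.702]
ft_force: [0.1, 0.2, -2.2]
grip_width: 0.122
grip_force: 60.0
```

```bash
python3 hk.py -.007 .026 48
```

```text
q [ 0.27 -0.25 -0.13  2.16 -0.07  0.41  0.04] p [ 0.6299 -0.1022  0.2853] f [ 0.1  0.2 -2.2] t 14.75
d in present tool axes [-0.0009  0.0054  0.0142] in target axes [-0.0008  0.0052  0.0142] twist [-0.0106 -0.0032  0.0044]
now bar mid in scale frame [-0.0208  0.0008  0.0318] lean 47.4
```

Emit:
apply_moves(dp=[[0,0.0035,0.007],[0,0.003,0.007],[0,0,0],[0,0,0]], twist=[[-0.01,0,0],[0,0,0],[0,0,0],[0,0,0]], fingers=[1,1,1,1])

```text
time: 15.15
position: [0.6444, -0.1041, 0.2807]
tool_rot: [1.816, 1.596, 0.709]
ft_force: [0.2, -0.0, -3.1]
grip_width: 0.118
grip_force: 60.0
```

```bash
python3 hk.py -.002 -.001 48
```

```text
q [ 0.27 -0.22 -0.14  2.14 -0.06  0.38  0.04] p [ 0.6444 -0.1041  0.2807] f [ 0.2 -0.  -3.1] t 15.15
d in present tool axes [-0.001  -0.0178  0.0221] in target axes [-0.001  -0.0178  0.0221] twist [-0.0003 -0.0031  0.0047]
now bar mid in scale frame [-0.0062  0.0009  0.0271] lean 48.0
```

Emit:
apply_moves(dp=[[0,-0.0045,0.0055],[0,-0.0045,0.0055],[0,0,0]], twist=[[0,0,0],[0,0,0],[0,0,0]], fingers=[1,1,1])

```text
time: 15.45
position: [0.6455, -0.1043, 0.2647]
tool_rot: [1.818, 1.598, 0.707]
ft_force: [0.0, 0.4, -4.0]
grip_width: 0.119
grip_force: 60.0
```

```bash
python3 hk.py -.002 -.001 48; python3 - <<'E'
from h import *
i=get_image("scene")[:,:,::-1];cv2.imwrite("pics/scene5.png",i);g=cv2.cvtColor(i,cv2.COLOR_BGR2GRAY)
for r in range(190,222,2): print(r,' '.join('%3d'%v for v in g[r,268:292]))
E
```

```text
q [ 0.27 -0.2  -0.14  2.16 -0.06  0.34  0.04] p [ 0.6455 -0.1043  0.2647] f [ 0.   0.4 -4. ] t 15.45
d in present tool axes [-0.0009 -0.0067  0.0106] in target axes [-0.0008 -0.0067  0.0106] twist [-0.003  -0.0031  0.0046]
now bar mid in scale frame [-0.0051  0.0008  0.0111] lean 47.8
190  40  41  42  46  50  47  42  41  37  39  38  37  42  54  86  85  93 131 186 100 106 154 198 197
192  40  41  41  43  40  46  42  49  63  40  38  40  37  40  45  61  96 141 156 104 111 171 198 198
194  61  46  42  41  44  42  45  45  45  58  65  50  43  38  43  54 104 161 158 101 112 169 197 196
196  97  96  76  65  54  42  43  48  43  59  95 100  83  55  59  72 115 191 131 107 121 199 197 197
198  75  75  73  72  85  85  73  57  48  69 135 146 129  86  88  93 100 122 117 108 135 198 198 200
200  81  79  68  92  92  93  94  93  91  85 131 144 129  85  90  91 101 121 100 111 152 199 197 199
202  81  80  76  91  93  94 119 113  92 100 125 145 135  96  91  94  94 104 106 119 176 199 199 198
204 128 126 116  95  90  84  99 102  87  98 126 142 138 108  95  96 100 108 106 115 171 198 197 198
206 103 103 105 105 102 101 101 108  93 100 112 145 142 115 100 119 165 121 107 101 100 102 102 111
208  92  92  85  95  95  91  93 109 138 152 106 140 144 130 136 136 134 109 109 134 199 191 131 102
210 120 123 105 131 154 151 148 123 108  91 100 139 146 131 121 123 108 139 150 176 197 190 157  95
212 128 133 106 123 135 134 135 133 110  98  96 138 144 135 116 128 131 189 182 136 136 136 121  91
214 200 197 124 151 196 187 188 186 183 106 120 134 144 140 147 155 137 198 197 198 200 192 131  92
216 198 184 119 136 177 174 173 168 128 110 142 130 144 145 141 130 140 201 200 199 199 193 149  90
218 133 129 102 109 134 133 134 129 111 110 135 128 145 141 119 112 134 169 166 143 140 135  91  82
220 178 175 116 139 184 183 186 184 174 111 169 121 130 149 128 127 136 181 185 199 200 189 112  84
```

The bar (column 279) sits between tip (274.5) and stem (286). Lowering onto the saddle.

Emit:
apply_moves(dp=[[0,-0.0035,0.0055],[0,-0.0035,0.0055],[0,0,0],[0,0,0]], twist=[[0,0,0],[0,0,0],[0,0,0],[0,0,0]], fingers=[1,1,1,1])

```text
time: 15.9
position: [0.6501, -0.105, 0.2546]
tool_rot: [1.816, 1.595, 0.709]
ft_force: [0.2, -0.9, -1.5]
grip_width: 0.118
grip_force: 60.0
```

```bash
python3 hk.py -.002 -.003 48
```

```text
q [ 0.27 -0.18 -0.15  2.17 -0.05  0.31  0.03] p [ 0.6501 -0.105   0.2546] f [ 0.2 -0.9 -1.5] t 15.9
d in present tool axes [-0.0008 -0.0038  0.0017] in target axes [-0.0008 -0.0038  0.0017] twist [ 0.0005 -0.0029  0.0046]
now bar mid in scale frame [-0.0005  0.0008  0.001 ] lean 48.0
```

Emit:
apply_moves(dp=[[0,-0.0015,0.0013],[0,-0.001,0.001],[0,0,0]], twist=[[0,0,0],[0,0,0],[0,0,0]], fingers=[1,1,1])

```text
time: 16.2
position: [0.651, -0.105, 0.2531]
tool_rot: [1.813, 1.594, 0.711]
ft_force: [-1.0, -0.7, 2.9]
grip_width: 0.121
grip_force: 60.0
```

```bash
python3 hk.py -.002 -.003 48
```

```text
q [ 0.27 -0.18 -0.15  2.17 -0.05  0.3   0.03] p [ 0.651  -0.105   0.2531] f [-1.  -0.7  2.9] t 16.2
d in present tool axes [-0.0009 -0.0033  0.    ] in target axes [-0.0009 -0.0033  0.0001] twist [ 0.004  -0.0029  0.0052]
now bar mid in scale frame [ 0.0004  0.0009 -0.0005] lean 48.2
```

Weight is on the hook. Easing the grip, then opening partway.

Emit:
apply_moves(dp=[[0,0,0],[0,0,0],[0,0,0]], twist=[[0,0,0],[0,0,0],[0,0,0]], fingers=[1,1,1], newtons=3)

```text
time: 16.5
position: [0.6504, -0.1049, 0.2518]
tool_rot: [1.815, 1.595, 0.71]
ft_force: [0.6, -1.2, 1.1]
grip_width: 0.132
grip_force: 3.1
```

Emit:
apply_moves(dp=[[0,0,0],[0,0,0],[0,0,0],[0,0,0],[0,0,0],[0,0,0],[0,0,0],[0,0,0]], twist=[[0,0,0],[0,0,0],[0,0,0],[0,0,0],[0,0,0],[0,0,0],[0,0,0],[0,0,0]], fingers=[0.82,0.78,0.74,0.7,0.66,0.6,0.6,0.6])

```text
time: 17.3
position: [0.65, -0.1049, 0.2513]
tool_rot: [1.816, 1.595, 0.709]
ft_force: [0.3, 0.0, -0.2]
grip_width: 0.397
grip_force: 0.0
```

Emit:
apply_moves(dp=[[0,0,-0.005],[0,0,-0.01],[0,0,-0.015],[0,0,-0.02],[0,0,-0.02],[0,0,0],[0,0,0]], twist=[[0,0,0],[0,0,0],[0,0,0],[0,0,0],[0,0,0],[0,0,0],[0,0,0]], fingers=[0.6,0.6,0.6,0.6,0.6,0.6,0.6])

```text
time: 18.0
position: [0.6136, -0.1012, 0.2934]
tool_rot: [1.82, 1.599, 0.706]
ft_force: [-0.4, 0.2, 0.2]
grip_width: 0.401
grip_force: 0.0
```

```bash
python3 hk.py -.002 -.003 48; python3 - <<'E'
from h import *
i=get_image("scene")[:,:,::-1];cv2.imwrite("pics/scene6.png",i);g=cv2.cvtColor(i,cv2.COLOR_BGR2GRAY)
for r in range(190,226,3): print(r,' '.join('%3d'%v for v in g[r,268:292]))
np.set_printoptions(precision=1,suppress=True)
for y in(.08,.05,0,-.05,-.083): print(proj("scene",np.array([.637,-.1545,.26])+R.from_euler("z",-.135).apply([0,y,0])))
E
```

```text
q [ 0.3  -0.3  -0.16  2.18 -0.11  0.43  0.09] p [ 0.6136 -0.1012  0.2934] f [-0.4  0.2  0.2] t 18.0
d in present tool axes [ 0.0002 -0.0078  0.055 ] in target axes [ 0.0004 -0.0081  0.0549] twist [-0.0054 -0.0035  0.0046]
now bar mid in scale frame [-0.0371 -0.0004  0.0399] lean 47.7
190 135 133  83  71  68  69  72  73  97  90  93 141 143 108  89  89  91 129 187 101 105 151 197 198
193  80  95  97  99  96  93  97  81  79  78  84 134 143 131  79  89 105 164 157 103 112 171 197 195
196  96  95  74  79  80  76  84  87  90  90  90 128 142 136  83  89 113 189 133 106 121 198 197 198
199  78  71  66  85  90  93  92  92  90  87  90 124 139 137  99  90  98 122 115 107 134 199 199 197
202  83  79  76  94  90  92 116 116  89  88  94 111 142 142 113  91  98 103 106 120 175 201 199 199
205  94  94 100  95  92  90 103 108  81  91  91 101 140 142 123  97 110 101 106 121 199 201 199 198
208  85  84  79  80  96  96  95 115 137 157 151 118 137 142 132 115 136 110 110 126 188 185 186 185
211 201 200 197 140 138 200 199 202 194 161 105  95 131 141 132 115 144 103 145 169 169 172 168 126
214 192 187 182 122 144 180 177 178 176 125 111 112 129 144 139 147 153 139 194 187 189 188 181 146
217 192 181 163 124 153 176 176 176 173 141 126 168 126 142 144 135 131 145 199 201 197 197 189 130
220 135 135 132 111 142 171 172 173 169 130 135 162 121 140 144 129 131 161 170 187 183 185 175 117
223 145 168 175 106 152 191 190 192 182 135 161 183 140 148 161 135 125 141 190 199 201 193 154  94
[[279.8 191.3]]
[[280.2 196.8]]
[[280.8 206.4]]
[[281.5 216.6]]
[[281.9 223.7]]
```

The basket hangs on the hook with the fingers clear. Moving left and turning for the store key.

Emit:
apply_moves(dp=[[0.02,0,0],[0.04,0,0],[0.045,0,0],[0.045,0,0],[0.045,0,0],[0.02,0,0],[0,0,0]], twist=[[0,0,0],[0,0,0],[0,0,0],[0,0,0],[0.03,0,0],[0.05,0,0],[0.05,0,0]], fingers=[0.6,0.6,1,1,1,1,1])

```text
time: 18.75
position: [0.6416, 0.1174, 0.2935]
tool_rot: [1.907, 1.688, 0.616]
ft_force: [0.9, -0.5, -0.8]
grip_width: 0.051
grip_force: 0.0
```

```bash
python3 go.py .6378 .1592 .086 -.055 37 180
```

```text
q [ 0.49 -0.16 -0.8   1.96  0.29  0.68 -0.64] p [0.6416 0.1174 0.2935] f [ 0.9 -0.5 -0.8] t 18.75
d in present tool axes [ 0.0413 -0.1407  0.1527] in target axes [0.1298 0.0415 0.1621] twist [ 0.0104  0.0778 -1.6214]
```

Emit:
apply_moves(dp=[[0,0,0],[0,0,0],[0,0,0],[0,0,0],[0,0,0],[0,0,0],[0,0,0],[0,0,0],[0,0,0],[0,0,0]], twist=[[0,0,-0.15],[0,0,-0.15],[0,0,-0.15],[0,0,-0.15],[0,0,-0.15],[0,0,-0.15],[0,0,-0.15],[0,0,-0.15],[0,0,-0.15],[0,0,-0.15]], fingers=[1,1,1,1,1,1,1,1,1,1])

```text
time: 19.75
position: [0.6417, 0.1121, 0.2926]
tool_rot: [0.235, 2.429, -0.03]
ft_force: [0.1, 0.5, 0.4]
grip_width: 0.009
grip_force: 0.0
```

```bash
python3 go.py .6378 .1592 .086 -.055 37 180
```

```text
q [ 0.28 -0.14 -0.62  1.96  0.36  0.69  0.81] p [0.6417 0.1121 0.2926] f [0.1 0.5 0.4] t 19.75
d in present tool axes [0.1436 0.0373 0.1513] in target axes [0.1295 0.0468 0.1611] twist [-0.0452  0.0574 -0.1215]
```

Emit:
apply_moves(dp=[[0,0,0],[0.032,0,0],[0.032,0,0],[0.032,0,0],[0.032,0,0],[0,0.023,0.02],[0,0.023,0.04],[0,0,0.04],[0,0,0.02],[0,0,0]], twist=[[-0.045,0.057,-0.121],[0,0,0],[0,0,0],[0,0,0],[0,0,0],[0,0,0],[0,0,0],[0,0,0],[0,0,0],[0,0,0]], fingers=[1,1,1,1,1,1,1,1,1,1])

```text
time: 20.75
position: [0.6164, 0.1606, 0.1161]
tool_rot: [0.106, 2.491, -0.023]
ft_force: [-1.0, 0.5, 0.3]
grip_width: 0.009
grip_force: 0.0
```

```bash
python3 go.py .6378 .1592 .086 -.055 37 180; python3 - <<'E'
from h import *
import pickle
s=ctrl.get_state();pickle.dump(s,open("s7.pkl","wb"))
w=get_image("wrist")[:,:,::-1].copy();cv2.imwrite("pics/wrist7.png",w)
c=get_image("scene")[:,:,::-1].copy();cv2.imwrite("pics/scene7.png",c)
d=get_image("side")[:,:,::-1].copy();cv2.imwrite("pics/side7.png",d)
z=lambda i,w,h:cv2.resize(i,(w,h),interpolation=cv2.INTER_CUBIC)
cv2.imwrite("pics/c7.png",np.hstack([z(w,400,300),z(c[165:265,240:320],240,300),z(d[80:220,215:290],160,300)]))
E
```

```text
q [ 0.22  0.08 -0.71  2.15  0.85  0.51  0.34] p [0.6164 0.1606 0.1161] f [-1.   0.5  0.3] t 20.75
d in present tool axes [0.001  0.0001 0.0369] in target axes [ 0.0009 -0.0002  0.037 ] twist [-0.0092  0.0029 -0.0272]
```

View pics/c7.png

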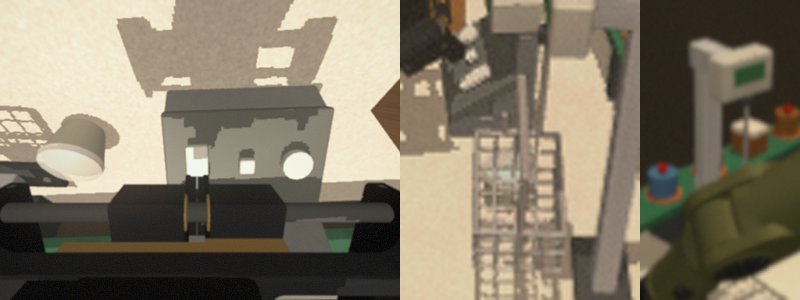

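Basket hangs upright on the hook (right crops); the fingers (197,175) line up with the store key (197,157), the square key is well aside at (247,165). Pressing.

Emit:
apply_moves(dp=[[0,0,0.014],[0,0,0.014],[0,0,0.008],[0,0,0.003],[0,0,0]], twist=[[0,0,-0.02],[0,0,0],[0,0,0],[0,0,0],[0,0,0]], fingers=[1,1,1,1,1])

```text
time: 21.4
position: [0.6413, 0.1603, 0.0902]
tool_rot: [0.08, 2.484, -0.031]
ft_force: [0.3, 0.2, 0.2]
grip_width: 0.004
grip_force: 0.0
```

```bash
python3 go.py .6378 .1592 .086 -.055 37 180
```

```text
q [ 0.19  0.18 -0.68  2.12  1.03  0.49  0.22] p [0.6413 0.1603 0.0902] f [0.3 0.2 0.2] t 21.4
d in present tool axes [ 0.0053 -0.0013  0.0012] in target axes [ 0.0053 -0.0013  0.0013] twist [-0.0081  0.0105 -0.0066]
```

Emit:
apply_moves(dp=[[0.003,0,0.003],[0,0,0.002],[0,0,0]], twist=[[0,0,0],[0,0,0],[0,0,0]], fingers=[1,1,1])

```text
time: 21.7
position: [0.6424, 0.1606, 0.0842]
tool_rot: [0.079, 2.484, -0.03]
ft_force: [-0.4, 0.2, 5.0]
grip_width: 0.008
grip_force: 2.1
```

Emit:
apply_moves(dp=[[0,0,0.002],[0,0,0.001],[0,0,0]], twist=[[0,0,0],[0,0,0],[0,0,0]], fingers=[1,1,1])

```text
time: 22.0
position: [0.6435, 0.1606, 0.0828]
tool_rot: [0.079, 2.484, -0.033]
ft_force: [-19.2, -1.5, 22.9]
grip_width: 0.005
grip_force: 14.8
```

Emit:
apply_moves(dp=[[0,0,0.001],[0,0,0]], twist=[[0,0,0],[0,0,0]], fingers=[1,1])

```text
time: 22.2
position: [0.6437, 0.1606, 0.0826]
tool_rot: [0.079, 2.483, -0.035]
ft_force: [-27.2, -3.3, 30.9]
grip_width: 0.005
grip_force: 20.5
```

Emit:
apply_moves(dp=[[0,0,-0.005],[0,0,-0.01],[0,0,-0.03],[0,0,-0.04],[0,0,-0.03],[0,0,0],[0,0,0],[0,0,0]], twist=[[0,0,0],[0,0,0],[0,0,0],[0,0,0],[0,0,0],[0,0,0],[0,0,0],[0,0,0]], fingers=[1,1,1,1,1,1,1,1])

```text
time: 23.0
position: [0.574, 0.1638, 0.1694]
tool_rot: [0.081, 2.489, -0.032]
ft_force: [-0.1, 0.1, 0.2]
grip_width: 0.005
grip_force: 0.0
```

```bash
python3 - <<'E'
from h import *
a=cv2.imread("pics/scene7.png").astype(int)[185:225,268:300];b=get_image("scene")[:,:,::-1].astype(int)[185:225,268:300]
print("basket/hook region change",abs(a-b).mean().round(2))
print(ctrl.get_state()["position"],ctrl.get_state()["ft_force"]);print(ctrl.close_job())
E
```

```text
basket/hook region change 4.94
[0.57392493 0.16383786 0.16913687] [0.06554101 0.26635201 0.02577198]
the job is handed in; nothing more can be done
None
```

I pressed the zero key to its stop with the hook empty, hung the basket upright on the hook and let go, pressed the store key to its stop, backed the arm clear and handed in at about 23 s; no verdict came back, and my last check of the basket was just before the store press.

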